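Slide a relay module along the rail into the test pocket

ROBOT

A 6-joint arm with a two-finger parallel gripper is mounted at the origin on the work surface. World frame = base frame: x ahead of the robot, y to its left, z up, the work surface at z = 0. Lengths are in m, angles in rad, forces in N, time in s.
With the tool pointing down it reaches from about 0.3 to 0.85 m from the base axis. Payload 5.4 kg.
Tool frame: the origin (TCP) lies between the finger pads; the fingertips stand 14 mm ahead of it and the grasp point (between the pads) lies 5 mm behind it; x points along the fingers, y is the direction in which the jaws open and shut, and the axes are right-handed (so a half turn about x gives the same grasp; the last joint's range is limited). The gripper opens to 85 mm and grips with 20 to 120 N. Pads are 22 mm wide; open, the fingers measure 114 mm over their backs; the gripper's body (76 mm by 85 mm) begins 54 mm behind the grasp point. The pads swing forward as they close: fully open they stand 13 mm farther back than shut.
Start: joints at [1.019, 0.158, 1.597, -0, 1.386, -0.21], TCP at [0.193, 0.542, 0.245] pointing down, gripper open.
Joint ranges: [-2.91, 2.91], [-0.94, 2.29], [0.18, 2.7], [-1.29, 4.43], [0.17, 2.64], [-3, 3]. Speed limits (rad/s): [2.57, 2.57, 3.14, 3.14, 3.14, 3.14].

INTERFACE

Orientations are given as a unit quaternion [w, x, y, z].
In Python, from workcell import env gives the robot as it stands. The module is installed in compiled form; this text tells all that it offers.
- The arm moves only by the tool carry_out, never from a script. Its argument "moves" is a list of rows, each a list of 5 numbers: the shift along the tool's x, y, z in cm, then the turn about the tool's x in degrees, then the finger opening in cm, from 0 to 8.54. In form: [[x, y, z, spin, hand], ...]. A call has exactly 5 rows; each row shifts and turns the commanded pose from where the row before left it, along the tool's axes as they then stand; what a row does not reach is not made up. A row lasts 1/12 s, in which the tool goes at most 41.7 mm and 7.16 degrees, less where a joint would pass 70% of its speed; a pose out of reach is approached as far as the arm can. A call is refused whole if a number of a shift passes 4.17 or a number of a turn 7.16, either way. A call with a gripper value outside its range is refused whole. The fingers move at their own pace and stop on an object; "force" is the grip in N (left out, the last holds). Time passes only in rows, so rows that do not move let the fingers close, or fill a call up. It gives the time, the measured TCP pose, the force and the opening at its end, in the units of the state.
- env.observe(): the state, without advancing time (a new reading comes with each control period).
- env.read_camera(name): name is "scene" or "top" or "wrist"; returns the picture (480x640x3 uint8, red, green, blue); there is no depth.
- env.calibration(name): a dict with "fov_y" (degrees; the focal length in pixels is half the picture's height over the tangent of half this angle, whatever the lens; pixels are square), "cx", "cy" (the principal point, pixels), "origin" and "attitude" of the camera in the world. Camera axes: x right, y up, looking along -z (the intrinsics and any distortion apply to the point x, -y, -z); pixel columns grow to the right and rows downward; lengths in m; the calibration is good to about 2 mm. A picture is of the moment at which its call begins: read the wrist's pose just before it. calibration takes no time and is no camera call; for the wrist camera it gives the pose at the moment of the call.
- env.finish_job(): hands the job in, once; it reports no verdict.
Trained networks look in the newest picture that a camera, given by its name, has taken for a name from the list of things; names that differ only in an ending like _2 or _b are one class to them, and where a whole thing is asked for, a point or a joint stands for the part that bears it (a point fixed in the world has none). Each returns a list of dicts, best first, with "p" (0 to 1); they miss things now and then, are a little off and sometimes report something else, mostly with a low value. They report only what shows in the picture. A call takes as long as a camera call.
- env.spot_in(camera, label): "at" ([x, y, z] in m, in the coordinates of the camera as it stood for that picture, good to about 4 mm: the middle of the surface that is visible of it).
- env.outline_of(camera, label): "mask" (480x640 bool, what is visible of it).
The state is a dict: "clock": time; "qpos": joint angles; "qvel": joint speeds; "joint_efforts": joint torques, N m; "tool_pos": TCP position; "tool_rot": TCP orientation; "contact_force": force on the tool from outside, world axes, zero at the start; "torque": the same for the moment, N m; "width": finger opening in m.
Only numpy, scipy, OpenCV 4.12 (cv2) and the standard library are available. Lean on these libraries where they do the work, as an engineer would, in place of code of your own. Each camera call takes 0.05 s, during which the arm holds its last target. There are 200 camera calls.

TASK

Without gripping or lifting it, use the fingertips to push the orange relay module flat against the long rail of the test jig, then slide it along the rail into the corner pocket beside the green lamp until it is fully home against the end stop, and leave it there. Keep it against the rail on the way to the pocket, never put it into the pocket beside the red lamp, and leave everything else on the jig and the table where it is.

Things in the scene. Friction and masses are not known exactly. Their poses are not given: they have to be found in the camera images.
- module: the loose orange relay module with brass screw terminals on top, a block 36 (its x) x 48 (its y) x 24 high (z), about 80 g, the same either way round (a half turn does not matter). Origin: centre of its underside. It starts lying on the jig's deck, clear of the rail, near the middle of the jig's length, askew by up to 0.45 rad to the jig.
- jig: fixed test jig: flat grey deck 12 thick with an aluminium rail along its far side and a corner pocket at each end. Origin: on the table under the deck; its x points away from the robot across the jig, y to the left along the rail, z up. Jig frame, mm: deck x -100 to 82, y -185 to 185, top z 12; rail's near face x 45.
- rail_mid (a point): middle of the rail's near face, at deck level; axes as the jig's. The rail runs straight along the jig's y, is 12 thick and stands 18 above the deck (the module: 24), from pocket to pocket.
- pocket_left (a point): where the module's underside centre lies when fully home in the left pocket (jig x 27, y 136, deck level). The end stop's face is at jig y 160. A lip (jig x -4 to 6, y 136 to 160) faces the rail, leaving 39 for the 36 wide module; a lead-in slants from it out to y 120, x -11. Stop and lip stand 18 high. The module's rear, at y 112, sticks out, so fingers behind it stay outside.
- pocket_right (a point): the same for the right pocket, the mirror image: jig x 27, y -136, end stop's face at jig y -160, module's rear end at y -112 when fully home, outside the lip and its lead-in
- green_lamp: fixed green lamp, diameter 24, 18 tall, on the deck behind the rail beside one pocket (jig x 70, y +136 or -136: which end varies); it marks the pocket to use. Origin: centre of its underside.
- red_lamp: fixed red lamp of the same size, beside the other pocket, which must not be used. Origin: centre of its underside.
- capacitor: bystander: loose blue can capacitor standing on the jig's deck near its front edge, diameter 22, 30 tall; origin: centre of its underside. Leave alone.
- transformer: bystander: loose small dark steel transformer with a yellow coil on the jig's deck near its front edge, 28 x 34 x 25; origin: centre of its underside. Leave alone.
- multimeter: bystander: teal multimeter lying on the table to the robot's right, 190 x 92 x 45; origin: centre of its underside
- screwdriver: bystander: red-handled screwdriver, 170 long, on the table to the robot's right; origin: underside, its length along its x
- contact_cleaner: bystander: blue and red can, diameter 52, 150 tall, standing to the far right of the jig; origin: centre of its underside
- spare_module: bystander: a BLUE relay module of the same shape (36 x 48 x 24) on the bare table to the robot's left; not the one to move; origin: centre of its underside
- screw_cup: bystander: small steel bowl, diameter 60, 35 tall, on the table to the robot's left; origin: centre of its underside

How it is judged:
On the way, in this order (a step that is already met when the one before it is completed fails the run):
1. the module lies flat against the rail (gap under about 4.5 mm, square within 0.1 rad) short of the pockets (x of module in the frame of jig above 0.0225 m and angle between the x axis of module and the x axis of jig, either way round below 0.1 rad and y of module in the frame of jig between -0.11 and 0.11 m), for 0.1 s.
2. the module is home in the pocket beside the green lamp ((y of module in the frame of jig above 0.1325 m or y of module in the frame of jig below -0.1325 m) and horizontal distance between module and green_lamp below 0.055 m and x of module in the frame of jig above 0.0225 m and angle between the x axis of module and the x axis of jig, either way round below 0.1 rad and z of module in the frame of jig below 0.015 m and angle between module's own z axis and vertical below 0.08 rad), for 0.2 s.
At the end, for the whole second after the job is handed in: the module rests flat on the deck in the pocket beside the green lamp, within 3.5 mm of the end stop, within 4.5 mm of the rail and square to it within 0.1 rad (all of step 2 and linear speed of module below 0.01 m/s); the robot touches nothing.
It fails at once if the module is lifted more than 6 mm off the deck or tipped by more than 0.25 rad (z of module in the frame of jig above 0.018 m or angle between module's own z axis and vertical above 0.25 rad).
It fails at once if the module leaves the deck (z of module in the frame of jig below 0.006 m).
It fails at once if the module is taken towards a pocket (centre beyond 75 mm from the jig's middle) while more than 10 mm off the rail ((y of module in the frame of jig above 0.075 m or y of module in the frame of jig below -0.075 m) and x of module in the frame of jig below 0.017 m).
It fails at once if the module enters the pocket beside the red lamp (horizontal distance between module and red_lamp below 0.055 m and (y of module in the frame of jig above 0.12 m or y of module in the frame of jig below -0.12 m)).
It fails at once if a bystander is moved by more than 15 mm (distance of any of capacitor, transformer, multimeter, screwdriver, contact_cleaner, spare_module, screw_cup from where it was at the start of the episode above 0.015 m).
It also fails if it takes over 48 s, if anything falls off the work surface, if the arm or the gripper's body presses on something with over 40 N, if the wrist force passes 120 N, or if a joint passes its speed limit or range.

## Working session

There is one attempt and no reset: what is moved stays moved. The work goes in short steps, Python scripts to look and compute and a tool call to move; the robot and the scene stay as the last step left them, time stands still between calls to the robot, and variables do not carry over. Pictures are saved under pics/ and viewed, about 8 in all and at most 12, crops included, and the job is handed in when it is done.

Besides the shell and the picture viewer there is one more tool, called after "Emit:" as name([rows], argument=value, ...), one row to a line, values as JSON. carry_out: Moves the arm, as the interface text tells. Its arguments: {"type":"object","properties":{"moves":{"type":"array"},"force":{"type":"number"}},"required":["moves"]}

```bash
mkdir -p pics; cat > h.py <<'E'
import numpy as np, cv2
from workcell import env
from scipy.spatial.transform import Rotation as R
def rot(a):
    a=np.array(a,float)
    return a if a.shape==(3,3) else R.from_quat(a,scalar_first=True).as_matrix()
def world(c,p): return rot(c["attitude"])@np.array(p)+np.array(c["origin"])
def K(c):
    f=240/np.tan(np.radians(c["fov_y"])/2); return f,c["cx"],c["cy"]
def ray(c,u,v,z):
    f,cx,cy=K(c); d=rot(c["attitude"])@np.array([(u-cx)/f,-(v-cy)/f,-1]); o=np.array(c["origin"])
    return o+d*(z-o[2])/d[2]
def proj(c,P):
    f,cx,cy=K(c); q=rot(c["attitude"]).T@(np.array(P)-np.array(c["origin"]))
    return cx+f*q[0]/-q[2], cy-f*q[1]/-q[2]
def snap(cam,name=None):
    c=env.calibration(cam); im=env.read_camera(cam)
    if name: cv2.imwrite(f"pics/{name}.png",im[:,:,::-1])
    return c,im
E
python3 - <<'E'
from h import *
np.set_printoptions(precision=4,suppress=True)
print(env.observe())
for cam in("top","scene"):
    c,im=snap(cam,cam+"0"); print(cam,c)
    for l in ("module","jig","green_lamp","red_lamp","capacitor","transformer"):
        for d in env.spot_in(cam,l)[:2]: print(l,round(d["p"],2),world(c,d["at"]))
    ms=env.outline_of(cam,"module")
    for m in ms[:2]:
        k=m["mask"].astype(np.uint8); cs,_=cv2.findContours(k,0,2); print(m["p"],k.sum(),cv2.minAreaRect(max(cs,key=cv2.contourArea)))
E
```

```text
{'clock': 0.0, 'qpos': array([ 1.0189,  0.159 ,  1.5982,  0.    ,  1.3862, -0.2101]), 'qvel': array([ 0.0003,  0.0015, -0.0007, -0.0006, -0.0004, -0.002 ]), 'joint_efforts': array([  0.0003, -39.5995, -33.1438,  -0.0002,   0.0084,   0.    ]), 'tool_pos': array([0.1924, 0.5412, 0.2443]), 'tool_rot': array([ 0.6966,  0.1196,  0.6971, -0.1209]), 'contact_force': array([-0.7423, -0.4018,  0.0877]), 'torque': array([0.007 , 0.0377, 0.005 ]), 'width': 0.0854579495584445}
top {'fov_y': 52.97953000887665, 'cx': 328.0893588717484, 'cy': 233.6993846075651, 'origin': array([ 0.3069, -0.0075,  1.3174]), 'attitude': array([-0.7029, -0.0526,  0.0538,  0.7073])}
module 0.57 [ 0.5615 -0.0389  0.0402]
module 0.29 [ 0.5894 -0.0537  0.0167]
jig 0.75 [ 0.5915 -0.0557  0.0143]
red_lamp 0.43 [0.7007 0.0571 0.0339]
capacitor 0.66 [ 0.4846 -0.1606  0.0374]
transformer 0.59 [ 0.4874 -0.1586  0.0374]
0.69 276 ((341.0294189453125, 210.8823699951172), (17.947635650634766, 15.764815330505371), 14.03624439239502)
scene {'fov_y': 55.53687968869759, 'cx': 314.63232511424945, 'cy': 242.32984223524875, 'origin': array([ 1.0528, -0.004 ,  0.8408]), 'attitude': array([0.6667, 0.207 , 0.217 , 0.6823])}
module 0.83 [ 0.5683 -0.0438  0.0319]
jig 0.63 [ 0.6012 -0.0421  0.0093]
green_lamp 0.59 [ 0.6302 -0.2015  0.0279]
red_lamp 0.65 [0.708  0.0572 0.0299]
red_lamp 0.47 [ 0.6283 -0.1989  0.028 ]
capacitor 0.67 [ 0.2883 -0.3097  0.0247]
capacitor 0.45 [0.5703 0.0955 0.0433]
transformer 0.66 [ 0.6064 -0.036   0.0114]
transformer 0.49 [ 0.4948 -0.1581  0.0312]
0.82 514 ((304.40582275390625, 273.9234924316406), (26.140121459960938, 21.15072250366211), 12.528807640075684)
```

```bash
python3 - <<'E'
import cv2,numpy as np
a=cv2.imread("pics/scene0.png");b=cv2.imread("pics/top0.png")
x=cv2.resize(a[190:370,180:420],(800,600),interpolation=3)
y=cv2.resize(b[120:300,220:460],(800,600),interpolation=3)
cv2.imwrite("pics/s1.png",x);cv2.imwrite("pics/t1.png",y)
E
```

```text
(no output)
```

View pics/s1.png

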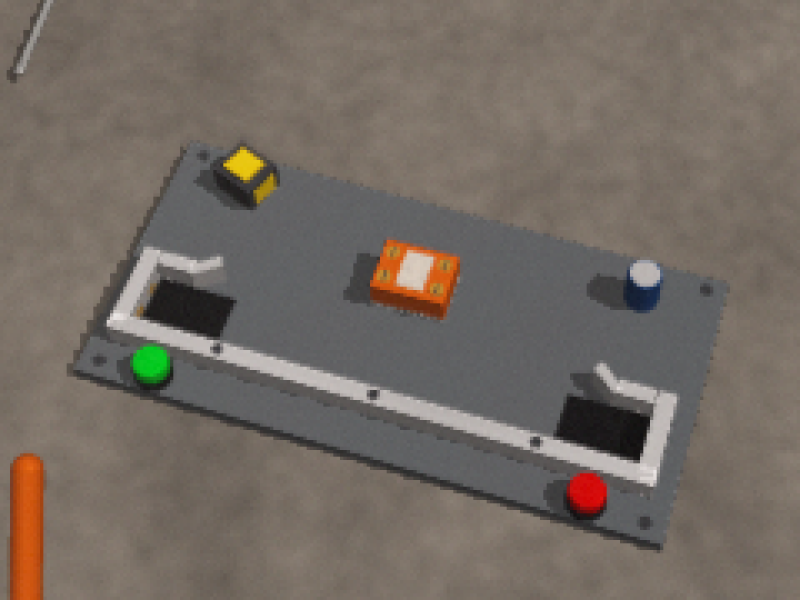

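View pics/t1.png

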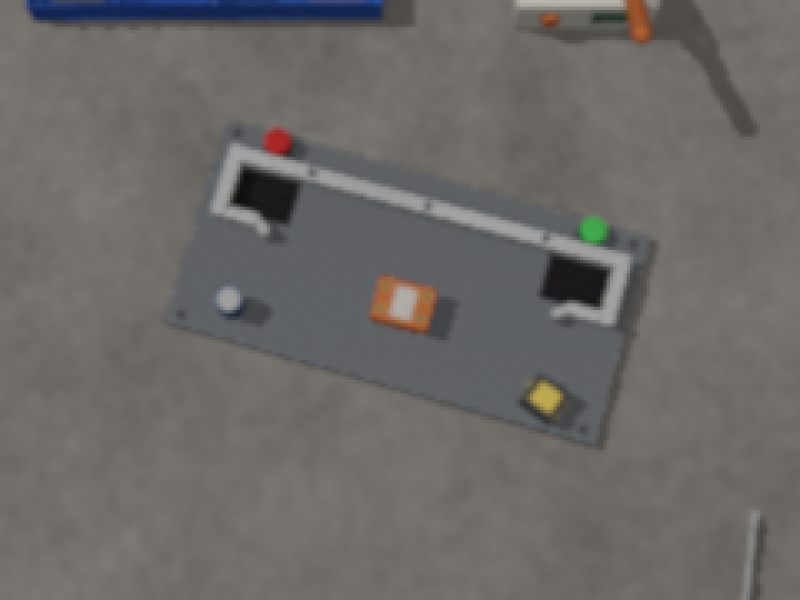

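The scene crop shows the green lamp at the right-hand (jig −y) pocket (crop 152,365) and the red lamp at the left-hand one (587,493). The orange module is mid-deck (415,278), with the transformer front-right and the capacitor front-left. The top crop agrees with this. Next I fit the jig pose from the deck corners.

```bash
python3 - <<'E'
from h import *
from scipy.optimize import least_squares
np.set_printoptions(precision=4,suppress=True)
ct,cs,cw=[env.calibration(k) for k in("top","scene","wrist")]
J=lambda p,x,y,z:(p[0]+x*np.cos(p[2])-y*np.sin(p[2]),p[1]+x*np.sin(p[2])+y*np.cos(p[2]),z)
A=[(82,185,12),(82,-185,12),(-100,-185,12),(-100,185,12)]
t=[(232,122),(655,240),(602,447),(165,322)]; s=[(660,546),(72,370),(188,142),(728,286)]
L=[(70,136,30),(70,-136,30)]; lt=[(278,141),(594,229)]; ls=[(587,491),(152,362)]
obs=[(ct,np.array(q)/(10/3)+[220,120],np.array(a)/1000) for a,q in zip(A+L,t+lt)]+[(cs,np.array(q)/(10/3)+[180,190],np.array(a)/1000) for a,q in zip(A+L,s+ls)]
f=lambda p:np.concatenate([np.array(proj(c,J(p,*a)))-q for c,q,a in obs])
for o,n in((obs[:6],"t"),(obs[6:],"s"),(obs,"all")):
    g=lambda p:np.concatenate([np.array(proj(c,J(p,*a)))-q for c,q,a in o])
    r=least_squares(g,[.58,-.05,-.29],x_scale=[.01,.01,.01]); print(n,r.x,abs(r.fun).max())
p=r.x; np.save("jig.npy",p)
# module top corners in crops
def toj(w): d=w[:2]-p[:2]; c,s_=np.cos(p[2]),np.sin(p[2]); return np.array([c*d[0]+s_*d[1],-s_*d[0]+c*d[1]])
for c,off,q in((ct,[220,120],[(380,277),(436,287),(427,332),(371,320)]),(cs,[180,190],[(388,240),(460,256),(446,306),(372,291)])):
    w=np.array([toj(ray(c,*(np.array(k)/(10/3)+off),.036)) for k in q])*1000; print(w, w.mean(0))
st=env.observe(); Rt=rot(st["tool_rot"]); print("tool",Rt); print("cam in tool",Rt.T@(np.array(cw["origin"])-st["tool_pos"]),Rt.T@rot(cw["attitude"]),cw["fov_y"])
E
```

```text
t [ 0.5958 -0.0557 -0.2859] 0.9374538087903375
s [ 0.5993 -0.0508 -0.2866] 1.2735444014502093
all [ 0.5979 -0.0525 -0.2869] 2.1479581432857913
[[-19.4199  21.085 ]
 [-14.7795 -25.0304]
 [-52.6571 -28.0721]
 [-55.7248  18.2985]] [-35.6453  -3.4298]
[[-50.8772 -23.4323]
 [-53.3178  23.1766]
 [-16.6253  25.8973]
 [-12.9258 -20.6107]] [-33.4365   1.2577]
tool [[ 0.0001  0.3351  0.9422]
 [ 0.      0.9422 -0.3351]
 [-1.      0.0001  0.0001]]
cam in tool [-0.1286  0.0003 -0.0648] [[-0.0001  0.259  -0.9659]
 [ 1.      0.0018  0.0004]
 [ 0.0019 -0.9659 -0.259 ]] 61.5963082911385
```

Emit:
carry_out([
  [0,-2.14,2.48,-3.1,2],
  [0,-2.14,2.48,0,2],
  [0,-2.14,2.48,0,2],
  [0,-2.14,2.48,0,2],
  [0,-2.14,2.48,0,2],
], force=40)

```text
clock: 1.22
tool_pos: [0.2803, 0.4018, 0.2454]
tool_rot: [0.7, 0.101, 0.7, -0.101]
contact_force: [1.1, 0.5, -0.4]
width: 0.0257
```

Emit:
carry_out([
  [0,-2.14,2.48,0,2],
  [0,-2.14,2.48,0,2],
  [0,-2.14,2.48,0,2],
  [0,-2.14,2.48,0,2],
  [0,-2.14,2.48,0,2],
])

```text
clock: 1.63
tool_pos: [0.3689, 0.2638, 0.2455]
tool_rot: [0.7, 0.101, 0.7, -0.101]
contact_force: [-0.2, 0.1, -0.1]
width: 0.02
```

Emit:
carry_out([
  [0,-2.14,2.48,0,2],
  [0,-2.14,2.48,0,2],
  [0,-2.14,2.48,0,2],
  [0,-2.14,2.48,0,2],
  [0,-2.14,2.48,0,2],
])

```text
clock: 2.05
tool_pos: [0.4575, 0.1259, 0.2455]
tool_rot: [0.7, 0.102, 0.7, -0.101]
contact_force: [-0.3, 0.2, -0.5]
width: 0.02
```

Emit:
carry_out([
  [0,-2.14,2.48,0,2],
  [0,-2.14,2.48,0,2],
  [0,-2.14,2.48,0,2],
  [0,-2.14,2.48,0,2],
  [0,0,0,0,2],
])

```text
clock: 2.47
tool_pos: [0.53, 0.0126, 0.2454]
tool_rot: [0.7, 0.102, 0.699, -0.104]
contact_force: [-1.1, -0.7, 0.1]
width: 0.02
```

```bash
cat >> h.py <<'E'
p=np.load("jig.npy")
def toj(w,p=p):
    d=np.array(w[:2])-p[:2]; c,s=np.cos(p[2]),np.sin(p[2]); return np.array([c*d[0]+s*d[1],-s*d[0]+c*d[1]])*1000
def tool():
    st=env.observe(); Rt=rot(st["tool_rot"]); yaw=np.arctan2(Rt[1,2],Rt[0,2])
    print("t %.2f TCP jig"%st["clock"],toj(st["tool_pos"]).round(1),"z %.4f"%st["tool_pos"][2],"yaw-jig %.3f"%(yaw-p[2]),"F",np.round(st["contact_force"],1),"w %.4f"%st["width"])
E
python3 - <<'E'
from h import *
tool(); c,im=snap("wrist","w1")
for l in("module","green_lamp","red_lamp","rail_mid"):
    for d in env.spot_in("wrist",l)[:1]: print(l,d["p"],toj(world(c,d["at"])),world(c,d["at"])[2])
E
```

```text
t 2.47 TCP jig [-83.6  43.2] z 0.2454 yaw-jig -0.006 F [-1.1 -0.7  0.1] w 0.0200
module 0.86 [-43.39685363  -1.09227801] 0.03591361483855243
green_lamp 0.53 [  64.26438103 -137.39315254] 0.030826360685381415
rail_mid 0.64 [-30.67060286   5.57527356] 0.010119888910520292
```

View pics/w1.png

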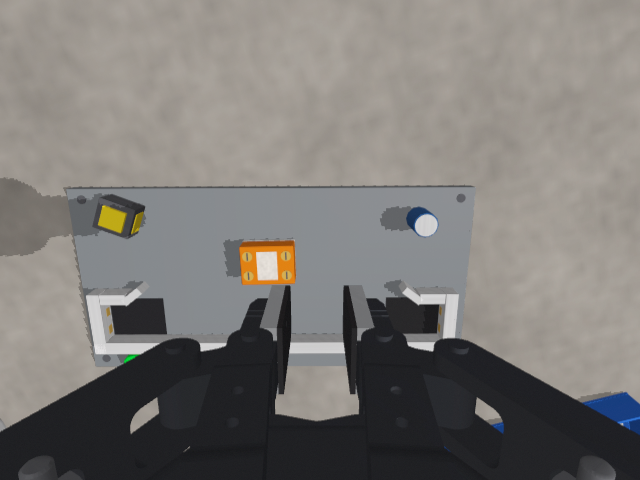

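```bash
python3 - <<'E'
from h import *
from scipy.optimize import least_squares
np.set_printoptions(precision=4,suppress=True)
c=env.calibration("wrist"); print({k:v for k,v in c.items() if k not in("origin","attitude")})
J=lambda p,x,y,z:(p[0]+x*np.cos(p[2])-y*np.sin(p[2]),p[1]+x*np.sin(p[2])+y*np.cos(p[2]),z)
A=[(-100,-185,12),(-100,185,12),(82,-185,12),(-4,160,30),(-4,-160,30)]
q=[(66,187),(473,186),(97,366),(447,294),(99,296)]
g=lambda p:np.concatenate([np.array(proj(c,J(p,*(np.array(a)/1000))))-k for a,k in zip(A,q)])
r=least_squares(g,p,x_scale=.01); print(r.x,r.fun)
im=cv2.imread("pics/w1.png"); h=cv2.cvtColor(im,cv2.COLOR_BGR2HSV)
m=cv2.inRange(h,(5,150,90),(25,255,255)); m[:230]=0;m[300:]=0;m[:,:230]=0;m[:,300:]=0
cn=max(cv2.findContours(cv2.morphologyEx(m,cv2.MORPH_CLOSE,np.ones((9,9))),0,2)[0],key=cv2.contourArea)
print(cv2.minAreaRect(cn),cv2.boundingRect(cn))
for k in[(240,246),(295,246),(295,284),(242,286)]: print(toj(ray(c,*k,.036),p),toj(ray(c,*k,.036),r.x))
cv2.imwrite("pics/w1c.png",cv2.resize(im[220:310,220:340],(800,600),interpolation=3))
E
```

```text
{'fov_y': 61.5963082911385, 'cx': 316.54127865533115, 'cy': 239.67619591355293}
[ 0.5955 -0.044  -0.2824] [-0.8489  1.333   3.6456 -0.1324 -1.8704  1.1942 -0.2246 -0.6905 -0.9427
 -0.7057]
((267.05133056640625, 262.3458251953125), (42.733516693115234, 55.506370544433594), 88.40885925292969) (239, 241, 57, 44)
[-56.5401 -18.7001] [-51.9393 -25.9295]
[-56.4633  29.2807] [-51.6487  22.0504]
[-21.1006  28.739 ] [-16.2888  21.3511]
[-19.2666 -18.7953] [-14.6666 -26.1909]
```

View pics/w1c.png

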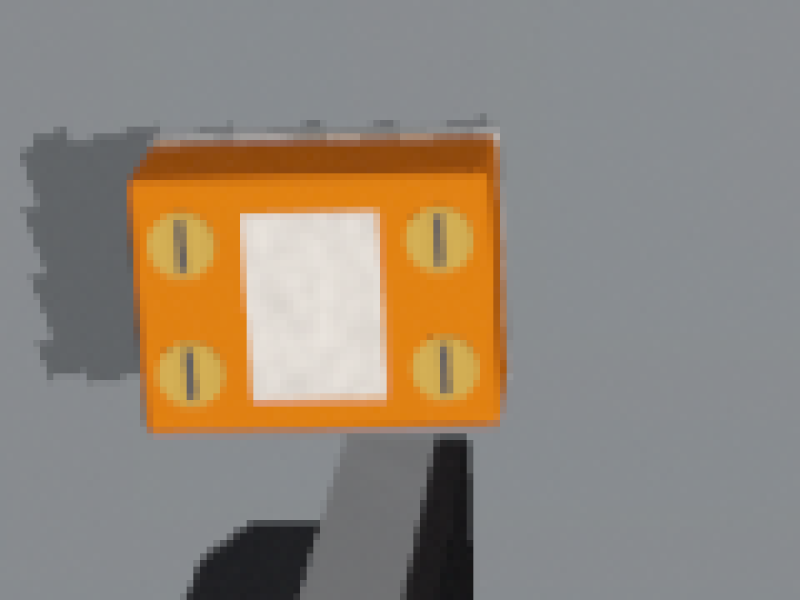

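```bash
python3 - <<'E'
from h import *
np.set_printoptions(precision=4,suppress=True)
a=cv2.imread("pics/w1.png").astype(int)
tool(); c,im=snap("wrist","w2"); print(c["origin"],c["attitude"]); tool()
print(abs(im[:,:,::-1].astype(int)-a).mean(), cv2.phaseCorrelate(np.float32(a[150:300,50:480,1]),np.float32(im[150:300,50:480,1])))
st=env.observe();Rt=rot(st["tool_rot"]);print("cam in tool",Rt.T@(np.array(c["origin"])-st["tool_pos"]))
E
```

```text
t 2.72 TCP jig [-87.9  47.8] z 0.2453 yaw-jig 0.000 F [-1.1  0.3 -0.3] w 0.0203
[0.4652 0.0368 0.3739] [ 0.7945 -0.1044 -0.0782  0.5931]
t 2.77 TCP jig [-87.9  48. ] z 0.2453 yaw-jig 0.001 F [-0.9  0.7 -0.4] w 0.0201
4.758844401041666 ((-6.210248080053503, 5.229774194510256), 0.5926795417879834)
cam in tool [-0.1286  0.0002 -0.0647]
```

```bash
python3 - <<'E'
from h import *
from scipy.optimize import least_squares
np.set_printoptions(precision=4,suppress=True)
c=env.calibration("wrist")
J=lambda p,x,y,z:(p[0]+x*np.cos(p[2])-y*np.sin(p[2]),p[1]+x*np.sin(p[2])+y*np.cos(p[2]),z)
A=[(-100,-185,12),(-100,185,12),(82,-185,12),(-4,160,30),(-4,-160,30)]
s=np.array([-6.2,5.2]); q=[(66,187)+s,(473,186)+s,(97,366)+s,(447,294)+s,(99,296)+s]
g=lambda p:np.concatenate([np.array(proj(c,J(p,*(np.array(a)/1000))))-k for a,k in zip(A,q)])
r=least_squares(g,p,x_scale=.01); print(r.x,r.fun)
w=np.array([toj(ray(c,*(k+s),.036),r.x) for k in[(240,247),(294,245.7),(295.3,283.5),(242.3,284.5)]]);print(w,w.mean(0))
n=(r.x+p)/2; print(n); np.save("jig.npy",n); st=env.observe(); print(toj(st["tool_pos"],r.x),toj(st["tool_pos"],n))
E
```

```text
[ 0.5987 -0.0512 -0.2821] [-0.3666  1.6262  2.5806  0.2135 -0.8246  0.2394 -1.0518 -0.8557 -0.4642
 -0.9188]
[[-51.2611 -25.6392]
 [-52.167   21.7045]
 [-16.7462  22.0104]
 [-16.0701 -25.6499]] [-34.0611  -1.8936]
[ 0.5983 -0.0518 -0.2845]
[-88.0355  46.8324] [-87.9815  47.3925]
```

Emit:
carry_out([
  [0,-2.5,0.1,0,2],
  [0,-2.4,0.1,0,2],
  [3,0,0,0,2],
  [3,0,0,0,2],
  [3,0,0,0,2],
])

```text
clock: 3.18
tool_pos: [0.5158, -0.0298, 0.1551]
tool_rot: [0.701, 0.101, 0.699, -0.101]
contact_force: [0.1, 0.1, 0.1]
width: 0.0198
```

Emit:
carry_out([
  [3,0,0,0,2],
  [3,0,0,0,2],
  [3,0,0,0,2],
  [1.5,0,0,0,2],
  [1,0,0,0,2],
])

```text
clock: 3.6
tool_pos: [0.5137, -0.0288, 0.038]
tool_rot: [0.698, 0.101, 0.701, -0.101]
contact_force: [0.1, -0.5, 0.6]
width: 0.0202
```

Emit:
carry_out([
  [0.5,0,0,0,2],
  [0.3,0,0,0,2],
  [0,0,0,0,2],
  [0,0,0,0,2],
  [0,0,0,0,2],
])

```text
clock: 4.02
tool_pos: [0.5168, -0.0306, 0.0336]
tool_rot: [0.701, 0.101, 0.699, -0.101]
contact_force: [0.2, -0.2, 0.5]
width: 0.0198
```

```bash
python3 - <<'E'
from h import *
tool(); c,im=snap("wrist","w3"); tool()
E
```

```text
t 4.02 TCP jig [-84.2  -2.5] z 0.0336 yaw-jig -0.003 F [ 0.2 -0.2  0.5] w 0.0198
t 4.07 TCP jig [-84.4  -2.5] z 0.0334 yaw-jig -0.003 F [-0.1 -0.4  0.8] w 0.0200
```

View pics/w3.png

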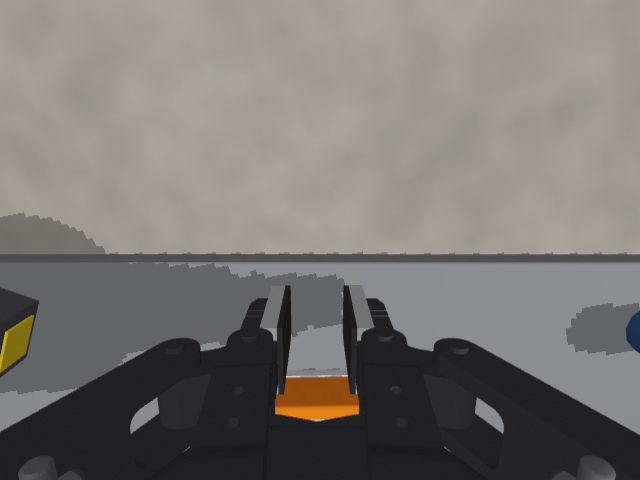

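The view from near shows the module centred between the fingers and ahead of them, with clear deck below. I now push towards the rail.

Emit:
carry_out([
  [0,0,0.8,0,2],
  [0,0,0.8,0,2],
  [0,0,0.6,0,2],
  [0,0,0.6,0,2],
  [0,0,0.6,0,2],
])

```text
clock: 4.48
tool_pos: [0.549, -0.0403, 0.0323]
tool_rot: [0.7, 0.101, 0.7, -0.101]
contact_force: [0.0, -0.0, 0.8]
width: 0.0201
```

Emit:
carry_out([
  [0,0,0.6,0,2],
  [0,0,0.6,0,2],
  [0,0,0.6,0,2],
  [0,0,0.6,0,2],
  [0,0,0.6,0,2],
])

```text
clock: 4.9
tool_pos: [0.5776, -0.0487, 0.0322]
tool_rot: [0.7, 0.101, 0.7, -0.101]
contact_force: [-0.3, 0.7, -0.7]
width: 0.02
```

Emit:
carry_out([
  [0,0,0.4,0,2],
  [0,0,0.3,0,2],
  [0,0,0.2,0,2],
  [0,0,0,0,2],
  [0,0,0,0,2],
])

```text
clock: 5.32
tool_pos: [0.5857, -0.0511, 0.0323]
tool_rot: [0.7, 0.101, 0.7, -0.101]
contact_force: [0.0, -0.4, 0.6]
width: 0.02
```

```bash
python3 - <<'E'
from h import *
tool(); c,im=snap("scene","s4"); tool()
x,y=map(int,proj(c,[*(np.load("jig.npy")[:2]),.03]))
cv2.imwrite("pics/s4c.png",cv2.resize(im[y-60:y+75,x-90:x+90,::-1],(800,600),interpolation=3))
E
```

```text
t 5.32 TCP jig [-12.3  -2.8] z 0.0323 yaw-jig -0.003 F [ 0.  -0.4  0.6] w 0.0200
t 5.37 TCP jig [-12.4  -2.7] z 0.0323 yaw-jig -0.003 F [ 0.1 -0.1 -0.7] w 0.0202
```

View pics/s4c.png

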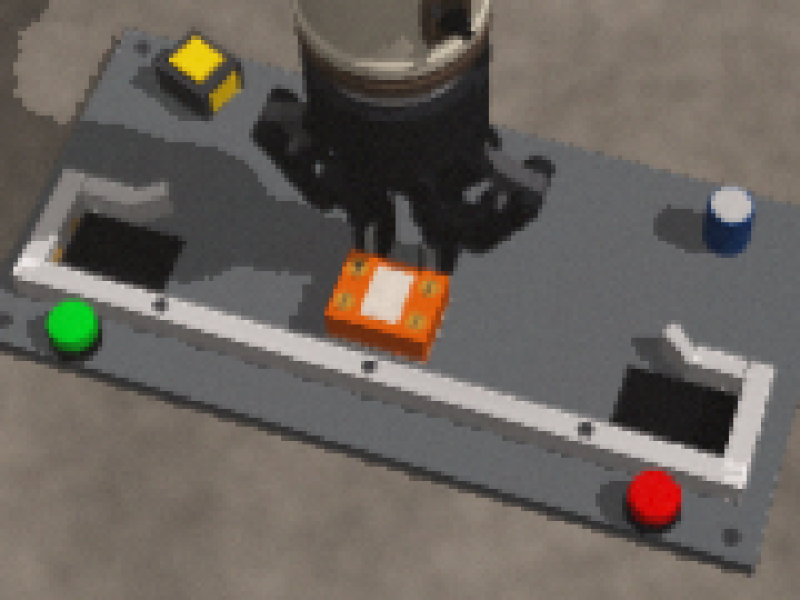

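The scene crop shows the module (388,300) touching the fingers and nearly square, about 10 mm short of the rail. I continue gently until there is force.

Emit:
carry_out([
  [0,0,0.3,0,2],
  [0,0,0.3,0,2],
  [0,0,0.2,0,2],
  [0,0,0.1,0,2],
  [0,0,0.1,0,2],
])

```text
clock: 5.78
tool_pos: [0.5954, -0.0539, 0.0323]
tool_rot: [0.7, 0.101, 0.7, -0.101]
contact_force: [-0.6, 1.1, 0.2]
width: 0.0197
```

Emit:
carry_out([
  [0,0,0.1,0,2],
  [0,0,0.1,0,2],
  [0,0,0.0,0,2],
  [0,0,0.0,0,2],
  [0,0,0,0,2],
])

```text
clock: 6.2
tool_pos: [0.5955, -0.0539, 0.032]
tool_rot: [0.698, 0.101, 0.701, -0.101]
contact_force: [-6.8, 0.9, 5.5]
width: 0.0201
```

Emit:
carry_out([
  [0,0,-0.5,0,2],
  [0,0,-1,0,2],
  [0,0,-1.5,0,2],
  [-2,0,0,0,2],
  [-3,0,0,0,0],
])

```text
clock: 6.62
tool_pos: [0.565, -0.0449, 0.0793]
tool_rot: [0.697, 0.102, 0.702, -0.101]
contact_force: [0.8, 0.5, 0.1]
width: 0.0091
```

Emit:
carry_out([
  [-3,0,0,0,0],
  [0,2,1,7,0],
  [0,0,0,7,0],
  [0,0,0,7,0],
  [0,0,0,7,0],
])

```text
clock: 7.03
tool_pos: [0.5842, -0.0294, 0.1126]
tool_rot: [0.654, 0.27, 0.653, -0.269]
contact_force: [-0.8, -0.7, 0.9]
width: -0.0002
```

Emit:
carry_out([
  [0,0,0,7,0],
  [0,0,0,7,0],
  [0,0,0,7,0],
  [0,0,0,7,0],
  [0,0,0,7,0],
])

```text
clock: 7.45
tool_pos: [0.5839, -0.0297, 0.1124]
tool_rot: [0.543, 0.454, 0.542, -0.454]
contact_force: [-0.2, 0.3, -0.3]
width: 0.0006
```

Emit:
carry_out([
  [0,0,0,7,0],
  [0,0,0,7,0],
  [0,0,0,7,0],
  [0,0,0,6,0],
  [0,0,0,0,0],
])

```text
clock: 7.87
tool_pos: [0.5839, -0.0297, 0.1124]
tool_rot: [0.423, 0.567, 0.422, -0.567]
contact_force: [-0.5, 0.0, -0.6]
width: -0.0
```

```bash
python3 - <<'E'
from h import *
tool(); print(env.observe()["qpos"].round(2)); c,im=snap("scene","s5"); tool()
d=env.spot_in("scene","module"); print([(k["p"],toj(world(c,k["at"]))) for k in d[:1]])
x,y=map(int,proj(c,[*(np.load("jig.npy")[:2]),.03]))
cv2.imwrite("pics/s5c.png",cv2.resize(im[y-60:y+75,x-90:x+90,::-1],(800,600),interpolation=3))
E
```

```text
t 7.87 TCP jig [-20.1  17.2] z 0.1124 yaw-jig -1.577 F [-0.5  0.  -0.6] w -0.0000
[-0.26  0.32  1.69  0.    1.14  0.03]
t 7.92 TCP jig [-20.1  17.2] z 0.1124 yaw-jig -1.572 F [ 1.1 -0.2  0.9] w -0.0000
[(0.9, array([30.58993489,  1.53842804]))]
```

View pics/s5c.png

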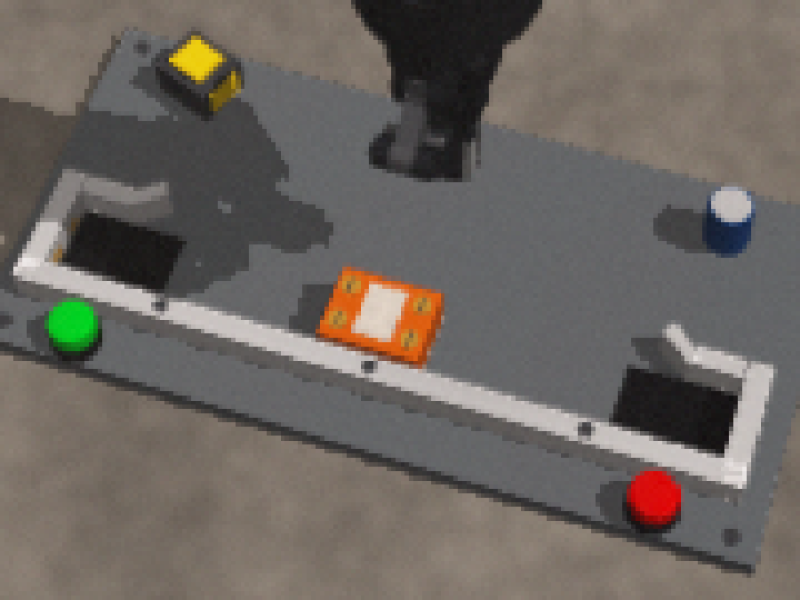

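The module (380,315) sits flush and square against the rail. I go round to its red-lamp side and descend there.

Emit:
carry_out([
  [0,0,-2,0,0],
  [0,2.1,-1.8,0,0],
  [0,2.2,0,0,0],
  [3,0,0,0,0],
  [3,0,0,0,0],
])

```text
clock: 8.38
tool_pos: [0.6393, -0.0059, 0.0543]
tool_rot: [0.426, 0.568, 0.422, -0.564]
contact_force: [-0.5, -0.2, -0.8]
width: -0.0001
```

Emit:
carry_out([
  [1.3,0,0,0,0],
  [0.7,0,0,0,0],
  [0,0,0,0,0],
  [0,0,0,0,0],
  [0,0,0,0,0],
])

```text
clock: 8.8
tool_pos: [0.6372, -0.0057, 0.0344]
tool_rot: [0.424, 0.567, 0.422, -0.566]
contact_force: [-0.8, 0.3, 0.1]
width: 0.0001
```

```bash
python3 - <<'E'
from h import *
tool(); c,im=snap("scene","s6"); tool()
x,y=map(int,proj(c,[*(np.load("jig.npy")[:2]),.03]))
cv2.imwrite("pics/s6c.png",cv2.resize(im[y-60:y+75,x-90:x+90,::-1],(800,600),interpolation=3))
E
```

```text
t 8.80 TCP jig [24.3 55.2] z 0.0344 yaw-jig -1.574 F [-0.8  0.3  0.1] w 0.0001
t 8.85 TCP jig [24.4 55.2] z 0.0345 yaw-jig -1.574 F [0.7 0.1 0.3] w 0.0001
```

View pics/s6c.png

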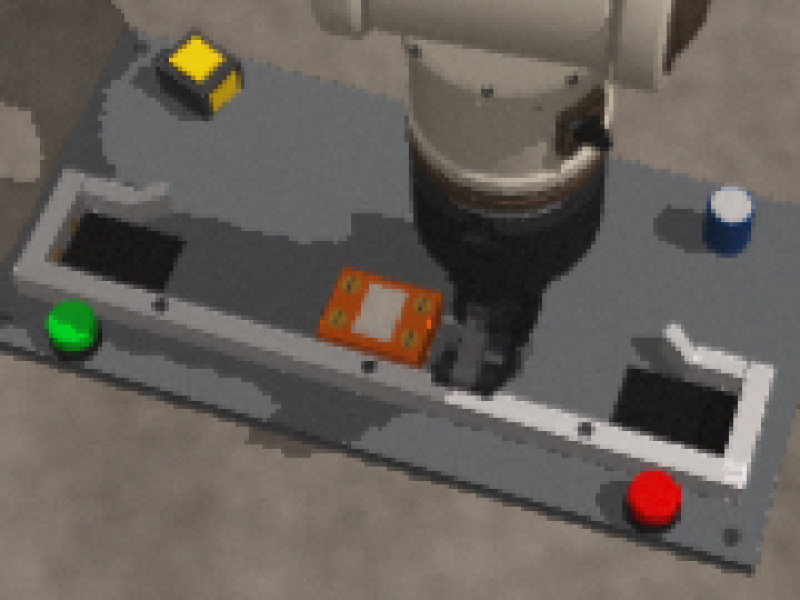

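Emit:
carry_out([
  [0.1,0,0.8,0,0],
  [0.1,0,0.8,0,0],
  [0,0,0.7,0,0],
  [0,0,0.7,0,0],
  [0,0,0.7,0,0],
])

```text
clock: 9.27
tool_pos: [0.6251, -0.0418, 0.0306]
tool_rot: [0.423, 0.567, 0.423, -0.566]
contact_force: [-0.1, 1.2, 0.2]
width: 0.0001
```

Emit:
carry_out([
  [0,0,0.7,0,0],
  [0,0,0.7,0,0],
  [0,0,0.7,0,0],
  [0,0,0.7,0,0],
  [0,0,0.7,0,0],
])

```text
clock: 9.68
tool_pos: [0.6151, -0.0751, 0.0303]
tool_rot: [0.423, 0.567, 0.423, -0.567]
contact_force: [0.5, 1.7, 0.3]
width: -0.0002
```

Emit:
carry_out([
  [0,0,0.7,0,0],
  [0,0,0.6,0,0],
  [0,0,0.5,0,0],
  [0,0,0.2,0,0],
  [0,0,0,0,0],
])

```text
clock: 10.1
tool_pos: [0.6094, -0.0941, 0.0302]
tool_rot: [-0.423, -0.567, -0.423, 0.567]
contact_force: [0.6, -1.4, 0.2]
width: -0.0001
```

```bash
python3 - <<'E'
from h import *
tool(); c,im=snap("scene","s7"); tool()
x,y=map(int,proj(c,[*(np.load("jig.npy")[:2]),.03]))
cv2.imwrite("pics/s7c.png",cv2.resize(im[y-60:y+75,x-100:x+80,::-1],(800,600),interpolation=3))
E
```

```text
t 10.10 TCP jig [ 22.5 -37.5] z 0.0302 yaw-jig -1.574 F [ 0.6 -1.4  0.2] w -0.0001
t 10.15 TCP jig [ 22.5 -37.2] z 0.0302 yaw-jig -1.574 F [ 1.  0. -0.] w -0.0002
```

View pics/s7c.png

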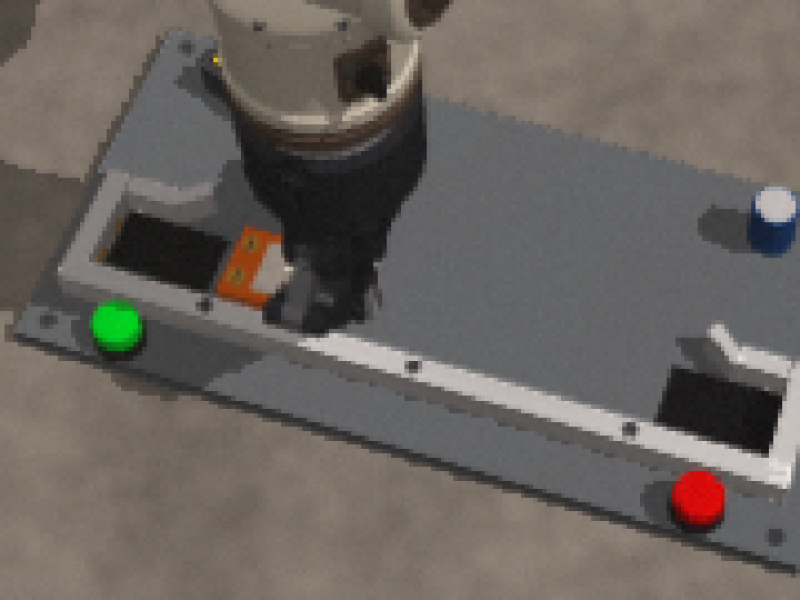

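The module is still flush and square at the pocket mouth (crop 255,265). I continue, slowing near the stop.

Emit:
carry_out([
  [0,0,0.5,0,0],
  [0,0,0.6,0,0],
  [0,0,0.6,0,0],
  [0,0,0.6,0,0],
  [0,0,0.6,0,0],
])

```text
clock: 10.57
tool_pos: [0.6011, -0.1221, 0.0302]
tool_rot: [-0.423, -0.566, -0.423, 0.567]
contact_force: [0.0, 0.3, -0.3]
width: -0.0
```

Emit:
carry_out([
  [0,0,0.6,0,0],
  [0,0,0.6,0,0],
  [0,0,0.6,0,0],
  [0,0,0.5,0,0],
  [0,0,0.4,0,0],
])

```text
clock: 10.98
tool_pos: [0.5935, -0.148, 0.0303]
tool_rot: [0.423, 0.567, 0.423, -0.567]
contact_force: [0.8, 0.7, -0.4]
width: -0.0001
```

Emit:
carry_out([
  [0,0,0.3,0,0],
  [0,0,0.2,0,0],
  [0,0,0.1,0,0],
  [0,0,0.1,0,0],
  [0,0,0.1,0,0],
])

```text
clock: 11.4
tool_pos: [0.5915, -0.1548, 0.0303]
tool_rot: [0.423, 0.566, 0.423, -0.566]
contact_force: [0.3, -0.4, -0.3]
width: 0.0002
```

Emit:
carry_out([
  [0,0,0.1,0,0],
  [0,0,0.1,0,0],
  [0,0,0.1,0,0],
  [0,0,0,0,0],
  [0,0,0,0,0],
])

```text
clock: 11.82
tool_pos: [0.5914, -0.1551, 0.0304]
tool_rot: [0.422, 0.568, 0.424, -0.565]
contact_force: [4.1, 10.3, 1.6]
width: -0.0
```

There is firm contact with the stop, about 11 N, at the expected place. I back off along the rail and go up.

Emit:
carry_out([
  [0,0,-0.5,0,0],
  [0,0,-1,0,0],
  [0,0,-1.5,0,0],
  [-2,0,0,0,0],
  [-3,0,0,0,0],
])

```text
clock: 12.23
tool_pos: [0.5966, -0.1262, 0.0771]
tool_rot: [-0.421, -0.565, -0.426, 0.568]
contact_force: [1.5, -0.7, -0.4]
width: -0.0003
```

Emit:
carry_out([
  [-3,0,0,0,0],
  [-3,0,-2,0,0],
  [0,0,-4,0,0],
  [0,0,-4,0,0],
  [0,0,-2,0,0],
])

```text
clock: 12.65
tool_pos: [0.6342, -0.0094, 0.1414]
tool_rot: [0.424, 0.567, 0.424, -0.565]
contact_force: [-0.2, 0.6, -0.1]
width: -0.0003
```

Emit:
carry_out([
  [0,0,0,0,0],
  [0,0,0,0,0],
  [0,0,0,0,0],
  [0,0,0,0,0],
  [0,0,0,0,0],
])

```text
clock: 13.07
tool_pos: [0.633, -0.0151, 0.1402]
tool_rot: [-0.423, -0.567, -0.423, 0.567]
contact_force: [-0.4, 0.1, -0.1]
width: 0.0004
```

```bash
python3 - <<'E'
from h import *
tool(); c,im=snap("scene","s8")
for l in("module","green_lamp"): print(l,[(k["p"],toj(world(c,k["at"]))) for k in env.spot_in("scene",l)[:1]])
x,y=map(int,proj(c,[*(np.load("jig.npy")[:2]),.03]))
a=cv2.resize(im[y-50:y+40,x-95:x-35,::-1],(400,600),interpolation=3)
c,im=snap("wrist"); b=cv2.resize(im[:,:,::-1],(400,300)); b=np.vstack([b,cv2.resize(env.read_camera("top")[120:300,220:460,::-1],(400,300))])
cv2.imwrite("pics/s8c.png",np.hstack([a,b]))
E
```

```text
t 13.07 TCP jig [22.9 45. ] z 0.1402 yaw-jig -1.576 F [-0.4  0.1 -0.1] w 0.0004
module [(0.76, array([  28.16014032, -129.84440097]))]
green_lamp [(0.66, array([  72.46300862, -133.66653805]))]
```

View pics/s8c.png

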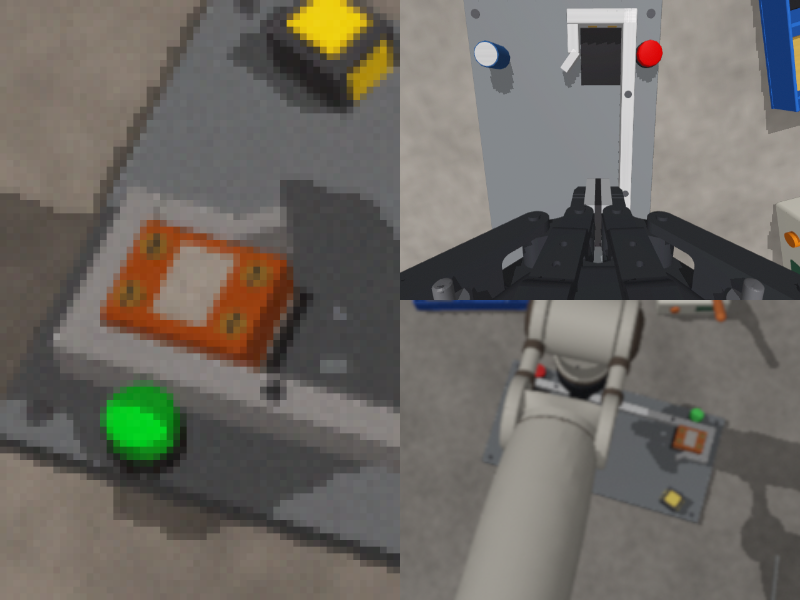

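The module is seated beside the green lamp, but a thin dark strip shows behind it (crop ~290,340). I check it against the projected fully-home outline.

```bash
python3 - <<'E'
from h import *
c=env.calibration("scene"); im=cv2.imread("pics/s8.png")
p=np.load("jig.npy")
J=lambda x,y,z:(p[0]+(x*np.cos(p[2])-y*np.sin(p[2]))/1000,p[1]+(x*np.sin(p[2])+y*np.cos(p[2]))/1000,z/1000)
x0,y0=map(int,proj(c,J(27,-136,36))); x0-=30;y0-=22
S=13; v=cv2.resize(im[y0:y0+45,x0:x0+60],None,fx=S,fy=S,interpolation=0)
def poly(pts,col):
    q=np.array([((np.array(proj(c,J(*a)))-[x0,y0]+.5)*S) for a in pts],np.int32); cv2.polylines(v,[q],True,col,1)
poly([(9,-160,36),(45,-160,36),(45,-112,36),(9,-112,36)],(255,0,0))
poly([(6,-160,30),(45,-160,30),(45,-100,30),(57,-100,30),(57,-172,30),(-4,-172,30),(-4,-160,30)],(0,255,255))
cv2.imwrite("pics/s9.png",v); print(v.shape)
E
```

```text
(585, 780, 3)
```

View pics/s9.png

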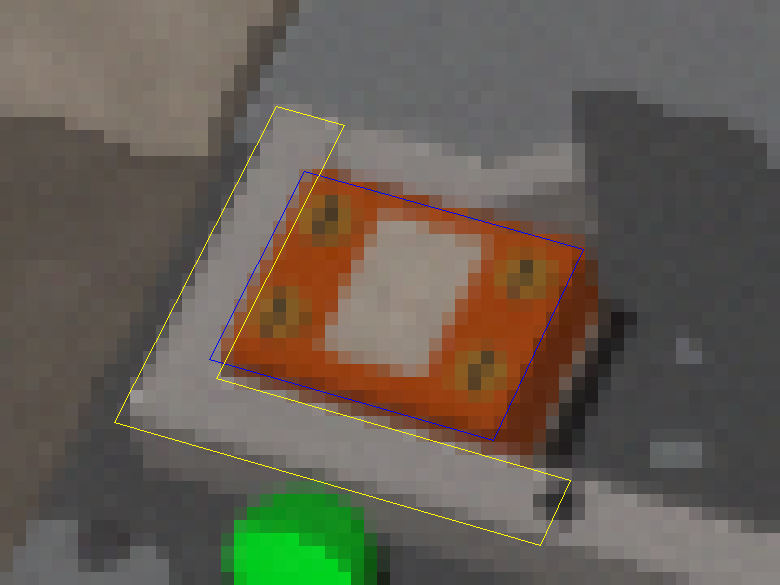

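```bash
python3 - <<'E'
from h import *
p=np.load("jig.npy"); c=env.calibration("scene")
def uv(a,off): return np.array(a)/(10/3)+off
print("mat rear corner",toj(ray(c,*uv((236,297),[180,190]),.012),p),"stop inner bottom-front top corner",toj(ray(c,*uv((160,262),[180,190]),.030),p))
im=cv2.imread("pics/s0.png") if 0 else cv2.imread("pics/scene0.png"); im8=cv2.imread("pics/s8.png")
f=lambda x,y,z:(p[0]+(x*np.cos(p[2])-y*np.sin(p[2]))/1000,p[1]+(x*np.sin(p[2])+y*np.cos(p[2]))/1000,z/1000)
for I,n in((im,"start"),(im8,"now")):
    print(n)
    for y in range(-120,-98,2):
        u,v=proj(c,f(18,y,12)); print(y,cv2.getRectSubPix(I.astype(np.float32),(1,1),(u,v))[0,0].astype(int))
E
```

```text
mat rear corner [   3.8037826  -107.49947617] stop inner bottom-front top corner [   3.75291381 -156.50832279]
start
-120 [30 31 34]
-118 [30 30 33]
-116 [28 28 32]
-114 [28 29 33]
-112 [28 28 32]
-110 [33 31 34]
-108 [66 65 65]
-106 [94 93 91]
-104 [99 97 96]
-102 [99 98 96]
-100 [99 97 95]
now
-120 [ 17  47 112]
-118 [17 39 94]
-116 [24 46 95]
-114 [48 63 92]
-112 [54 57 64]
-110 [31 33 36]
-108 [48 47 47]
-106 [67 68 67]
-104 [69 68 69]
-102 [67 66 67]
-100 [68 67 68]
```

```bash
python3 -c "
from h import *
tool(); print(env.finish_job())"
```

```text
t 13.32 TCP jig [22.9 45.6] z 0.1403 yaw-jig -1.575 F [-0.6 -0.3 -0. ] w -0.0002
the job is handed in; nothing more can be done
None
```

I pushed the orange module flat against the rail with two fingertips. I then slid it along the rail with the closed fingertips into the right-hand pocket beside the green lamp, up to the end stop. The arm backed off and I handed the job in at 13.3 s; no verdict was reported.

**Rail:** The fingers stalled at about 7 N with the module against the rail. The picture after that showed it flush and square.

**End stop:** The fingers stalled at about 11 N, which puts the module's rear at jig y ≈ -112 mm, the fully home value.

**Final picture:** The module sits square in the pocket. Its rear edge lies within about 2 mm of the projected home outline, which is about the limit of the picture and calibration. The arm was clear and in the air.

**Disagreements:**
- The network's estimate of the module's y was -130 mm rather than -136. I took it as a coarse reading of the visible surface, because the contact and the outline both agreed on home.
- The first wrist picture was taken before the arm had settled and put the jig about 8 mm off, so I repeated it.
- A dark strip behind the module turned out to be the pocket's mat, which extends slightly past the module.

The transformer and capacitor looked unmoved in the pictures. I did not check the other bystanders one by one, but the arm passed well clear of where they stand.

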